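# Release the ratchet holder and take out the repaired module

## Robot

A 6-joint arm with a two-finger parallel gripper is mounted at the origin on the work surface. World frame = base frame: x ahead of the robot, y to its left, z up, the work surface at z = 0. Lengths are in m, angles in rad, forces in N, time in s.
With the tool pointing down it reaches from about 0.25 to 0.775 m from the base axis. Payload 4 kg.
Tool frame: the origin (TCP) lies at the very end of the fingers, on their centre line; the grasp point (between the pads) lies 19 mm behind it; z points along the fingers, y is the line along which they close (so a half turn about z gives the same grasp; the last joint's range is limited). The gripper opens to 94 mm and grips with 3 to 60 N. Pads are 16 mm wide; open, the fingers measure 119 mm over their backs; the gripper's body (75 mm by 177 mm) begins 78 mm behind the grasp point.
Start: joints at [1.037, 0.087, 1.371, -0, 1.684, -0.103], TCP at [0.23, 0.5, 0.206] pointing down, gripper open.
Joint ranges: [-3.1, 3.1], [-0.76, 2.03], [0.27, 2.55], [-1.08, 4.22], [0.17, 2.65], [-2.57, 2.57]. Speed limits (rad/s): [2.79, 2.79, 3.14, 3.14, 3.14, 3.14].

## Interface

Orientations are given as [roll, pitch, yaw] about the fixed x, y, z axes, in that order (R = Rz(yaw) Ry(pitch) Rx(roll)).
In Python, from bench import robot, vision gives the robot as it stands.
- The arm moves only by the shell command python3 -m crank 'ROWS'. ROWS is JSON, a list of rows, each a list of 3 entries, a list of its own where there are three numbers: the closure, from 0 (fully open) to 1 (shut), then the shift along the tool's x, y, z in m, then the turn, a rotation vector about the tool's x, y, z in degrees. A call has 1 to 8 rows; each row shifts and turns the commanded pose from where the row before left it, along the tool's axes as they then stand; what a row does not reach is not made up. A row lasts 1/10 s, in which the tool goes at most 50 mm and 8.59 degrees, less where a joint would pass 70% of its speed; a pose out of reach is approached as far as the arm can. A call with a gripper value outside its range is refused whole. The fingers move at their own pace and stop on an object; the grip force is fixed at half the most. Time passes only in rows, so rows that do not move let the fingers close. It gives the time, the measured TCP pose, the force, the opening and the grip force at its end, in the units of the state.
- robot.get_obs(): the state, without advancing time (a new reading comes with each control period).
- vision.snapshot(name): name is "side" or "top" or "wrist"; returns a dict with "color" (420x560x3 uint8, red, green, blue), "z_map" (420x560 float32, m along the optical axis (not along the pixel's ray), 0 where there is no reading), "fx", "fy", "cx", "cy" (pixels), "dist" ([k1, k2, p1, p2, k3] as OpenCV has them; the pictures are not rectified), "R" (3x3) and "t" (3): a world point X has camera coordinates R X + t. Camera axes: x right, y down, z forward; pixel columns grow to the right and rows downward; lengths in m; the calibration is good to about 2 mm. A picture is of the moment at which its call begins.
- robot.close_job(): hands the job in; it is judged then, once.
The state is a dict: "time": time; "joint_positions": joint angles; "qvel": joint speeds; "joint_torque": joint torques, N m; "tool_pos": TCP position; "ee_rot": TCP orientation; "wrist_force": force on the tool from outside, world axes, zero at the start; "wrist_torque": the same for the moment, N m; "width": finger opening in m; "finger_force": force on a finger pad.
Only numpy, scipy, OpenCV 4.12 (cv2) and the standard library are available. Lean on these libraries where they do the work, as an engineer would, in place of code of your own. Each camera call takes 0.05 s, during which the arm holds its last target. There are 200 camera calls.

## Task

The black electronics module is locked in the ratchet work holder. Lift the red pawl tab and keep it up until the spring-loaded clamp bar has slid fully back, then take the black module out and set it down flat in the empty blue tray, without dropping it. Do not pull the module out while the clamp is still closed.

Things in the scene. Friction and masses are not known exactly. Their poses are not given: they have to be found in the camera images.
- module: Black box, pale label on top, 80 (x) x 50 (y) x 32 mm, 0.2 kg. Origin: centre of underside, z up. Starts on the holder's 15 mm thick fixed base plate, x along the holder from pawl to fixed green stop (45 mm high) at its +x end; the green jaw (55 mm high) hooks 11 mm over its -x top edge. Long sides are free: grip across y from above. The pale silver module is a bystander.
- pawl_tab (a point): Grip point on the pawl's red upright tab, 78 mm above the bench, 143 mm from the module's centre along its -x. Tab 26 (x) x 12 (y) mm, from 25 mm below to 11 mm above the point; pinch across y from above. Axes as the module's. Hinge along y, 72 mm behind (-x) and 36 mm below: lift on that arc. 8 mm up frees the bar; 15 to 20 mm is good, 34 mm the stop. It springs down when let go: that is fine.
- jaw (a joint): Slide of the clamp bar and its green jaw, m: 0 to 0.001 clamped, 0.045 fully back, away from the module towards the pawl. With the pawl held up, its own spring (3 to 5 N) slides it back in about half a second, and keeps it back.
- blue_tray: Empty open blue tray fixed on the bench, 200 (x) x 160 (y) x 35 mm high, walls and floor 5 mm. Origin: centre of its underside, z up. A grey tray of the same size, holding the pale silver module, stands on the other side of the holder.
Things that resemble listed ones, but are neither listed nor needed, are in the scene too. Of the things that look like the module, the smaller one is meant.

How it is judged:
By the outcome, as a careful person would: the job done as asked, in the order asked, and still so for the second after the job is handed in, with the robot touching nothing.
It also fails if it takes over 51 s, if anything falls off the work surface, if the arm or the gripper's body presses on something with over 40 N, if the wrist force passes 120 N, or if a joint passes its speed limit or range.

## Working session

There is one attempt and no reset: what is moved stays moved. The work goes in short steps, Python scripts to look and compute and a shell command to move; the robot and the scene stay as the last step left them, time stands still between calls to the robot, and variables do not carry over. Pictures are saved under pics/ and viewed, at most 10 in all, crops included, and the job is handed in when it is done.

```bash
ls; mkdir -p pics
cat > h.py <<'E'
import numpy as np, cv2
from bench import robot, vision
def snap(n):
    s=vision.snapshot(n); K=np.array([[s['fx'],0,s['cx']],[0,s['fy'],s['cy']],[0,0,1.]])
    u,v=np.meshgrid(np.arange(560.),np.arange(420.))
    p=cv2.undistortPoints(np.stack([u,v],-1).reshape(-1,1,2),K,np.array(s['dist'])).reshape(420,560,2)
    z=s['z_map']; C=np.dstack([p[...,0]*z,p[...,1]*z,z])
    W=(C-np.array(s['t']))@np.array(s['R']); W[z==0]=np.nan
    return s['color'],W,s
E
python3 - <<'E'
from h import *
o=robot.get_obs(); print({k:np.round(v,3) for k,v in o.items()})
for n in('top','side'):
    c,W,s=snap(n); cv2.imwrite(f'pics/{n}0.png',c[...,::-1]); np.savez(f'{n}0.npz',c=c,W=W)
    print(n,np.round(-np.array(s['R']).T@s['t'],3))
E
```

```text
pics
{'time': np.float64(0.0), 'joint_positions': array([ 1.037,  0.088,  1.372,  0.   ,  1.684, -0.103]), 'qvel': array([-0.   ,  0.   ,  0.001,  0.   ,  0.001,  0.001]), 'joint_torque': array([ 0.0000e+00, -3.4017e+01, -3.0244e+01,  7.2000e-02,  3.3000e-02,
       -0.0000e+00]), 'tool_pos': array([0.229, 0.499, 0.204]), 'ee_rot': array([-3.139, -0.   ,  2.711]), 'wrist_force': array([-0.561,  0.031,  0.41 ]), 'wrist_torque': array([0.049, 0.006, 0.008]), 'finger_force': np.float64(0.0), 'width': np.float64(0.094)}
top [0.422 0.009 0.88 ]
side [-0.015 -0.744  0.769]
```

View pics/top0.png

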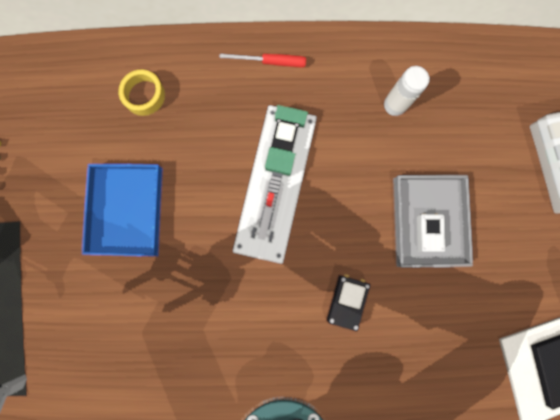

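View pics/side0.png

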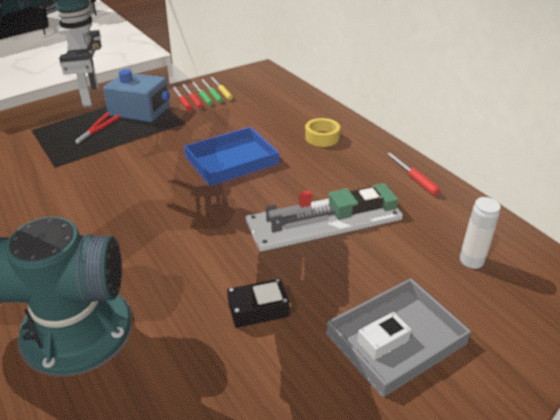

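The top view shows the holder with its red tab at about (270,199), its green jaw at (280,161) and its green stop at (291,115). The empty blue tray is at (122,210). Two black boxes could be the module: one in the holder at (285,135) and a loose one at (349,302). The one in the holder fits, because it is the smaller and sits between the jaw and the stop. I'll measure it and confirm in a crop.

Run:
```python
from h import *
d=np.load('top0.npz'); c,W=d['c'],d['W']
cv2.imwrite('pics/crop.png',cv2.resize(c[90:270,220:380,::-1],None,fx=3.3,fy=3.3,interpolation=cv2.INTER_CUBIC))
hsv=cv2.cvtColor(c,cv2.COLOR_RGB2HSV); H,S,V=[hsv[...,i].astype(int) for i in range(3)]
vv,uu=np.mgrid[:420,:560]
def roi(a,b,e,f): return (uu>=a)&(uu<b)&(vv>=e)&(vv<f)
def rect(n,m):
    m&=np.isfinite(W[...,2]); P=W[m]
    r=cv2.minAreaRect((P[:,:2]*1000).astype(np.float32)); print(n,m.sum(),'med',np.round(np.median(P,0),4),'zpct',np.round(np.percentile(P[:,2],[5,50,95]),3),'rect',np.round(r[0],1),np.round(r[1],1),round(r[2],2))
hold=roi(225,325,98,270)
rect('plate',hold&(W[...,2]>.008)&(W[...,2]<.07))
g=hold&(H>60)&(H<95)&(S>80)
rect('jaw',g&(vv>145)&(W[...,2]>.05)); rect('stop',g&(vv<130)&(W[...,2]>.04))
rect('red',hold&((H<8)|(H>172))&(S>150)&(W[...,2]>.06)&(vv>185)&(vv<212))
rect('modtop',roi(268,305,118,155)&~g&(W[...,2]>.042)&(W[...,2]<.052))
rect('trayrim',roi(75,170,155,262)&(H>100)&(H<125)&(S>150)&(W[...,2]>.03))
rect('loose',roi(320,380,265,335)&(W[...,2]>.02))
```

```text
plate 7400 med [0.5734 0.0048 0.0142] zpct [0.011 0.014 0.053] rect [577.5   4.7] [110.3 341. ] 75.7
jaw 493 med [ 0.6183 -0.0053  0.0527] zpct [0.051 0.053 0.055] rect [618.3  -5.1] [51.7 46.3] 74.74
stop 332 med [ 0.7214 -0.0319  0.0429] zpct [0.041 0.043 0.045] rect [721.4 -31.1] [62.  30.1] 78.45
red 54 med [0.5305 0.0168 0.0867] zpct [0.085 0.087 0.089] rect [530.9  17.6] [ 8.8 25.3] 75.45
modtop 629 med [ 0.6759 -0.016   0.0451] zpct [0.043 0.045 0.048] rect [668.1 -19.7] [59.9 89. ] 75.07
trayrim 454 med [0.5378 0.2826 0.0322] zpct [0.03  0.032 0.035] rect [523.  343.2] [159.3 195.6] 88.25
loose 1654 med [ 0.3144 -0.1437  0.0402] zpct [0.035 0.04  0.043] rect [ 314.6 -145.8] [ 67.3 109.9] 72.74
```

View pics/crop.png

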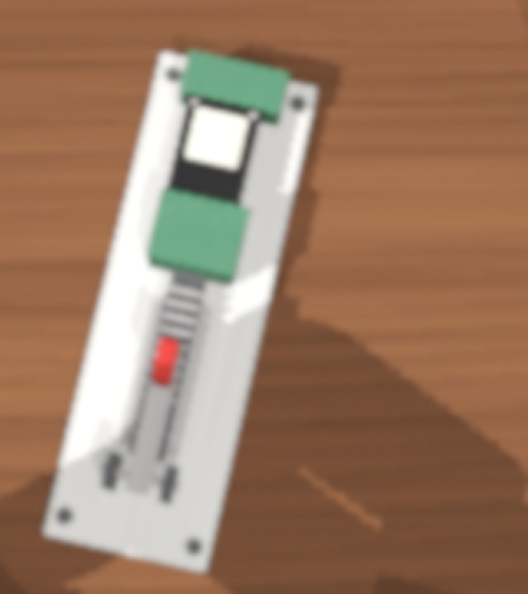

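The crop confirms it: the small black module with the pale label is held between the green jaw (at about (200,235) in the crop) and the stop, and the red tab is at (165,360). The fits agree on a holder yaw of about -14.3°, the tab at (0.531, 0.017) and the module at (0.669, -0.018). Next I work out the approach.

```bash
cat >> h.py <<'E'
from scipy.spatial.transform import Rotation as Ro
HY=-14.3
def go(p,yaw,tilt=0):   # tilt: deg about holder -y
    o=robot.get_obs(); R0=Ro.from_euler('xyz',o['ee_rot'])
    h=np.radians(HY); R1=Ro.from_rotvec(-np.radians(tilt)*np.array([-np.sin(h),np.cos(h),0]))*Ro.from_euler('xyz',[180,0,yaw],degrees=True)
    print('pos',np.round(o['tool_pos'],4),'shift mm',np.round(R0.inv().apply(np.array(p)-o['tool_pos'])*1000,1),'turn',np.round((R0.inv()*R1).as_rotvec(degrees=True),2))
    print('world d mm',np.round((np.array(p)-o['tool_pos'])*1000,1),'F',np.round(o['wrist_force'],1),'w',round(float(o['width']),4),'ff',np.round(o['finger_force'],1),'t',o['time'])
E
python3 -c "
from h import *
go([.531,.017,.15],165.7)"
```

```text
pos [0.2294 0.4993 0.2044] shift mm [-475.5 -312.2   54.9] turn [ -0.11  -0.02 -10.38]
world d mm [ 301.6 -482.3  -54.4] F [-0.2  0.2 -0.2] w 0.0941 ff 0.0 t 0.1
```

```bash
r='x'; python3 -m crank '[[0.3,[-0.020,-0.013,0],[0,0,0]],[0.5,[-0.030,-0.020,0],[0,0,0]],[0.5,[-0.035,-0.023,0],[0,0,0]],[0.5,[-0.035,-0.023,0],[0,0,0]],[0.5,[-0.035,-0.023,0],[0,0,0]],[0.5,[-0.035,-0.023,0],[0,0,0]],[0.5,[-0.035,-0.023,0],[0,0,0]],[0.5,[-0.035,-0.023,0],[0,0,0]]]'
python3 -m crank '[[0.5,[-0.035,-0.023,0],[0,0,0]],[0.5,[-0.035,-0.023,0],[0,0,0]],[0.5,[-0.035,-0.023,0],[0,0,0]],[0.5,[-0.035,-0.023,0],[0,0,0]],[0.5,[-0.035,-0.023,0.010],[0,0,0]],[0.5,[-0.030,-0.020,0.020],[0,0,0]],[0.5,[-0.020,-0.013,0.025],[0,0,-5]],[0.5,[0,0,0],[0,0,-5.4]]]'
python3 -m crank '[[0.5,[0,0,0],[0,0,0]],[0.5,[0,0,0],[0,0,0]]]'
python3 -c "
from h import *
go([.531,.017,.12],165.7)"
```

```text
time: 0.9
tool_pos: [0.3949, 0.2342, 0.2051]
ee_rot: [-3.141, -0.0, 2.711]
wrist_force: [0.4, -0.2, -0.2]
width: 0.0472
finger_force: 0.0
time: 1.7
tool_pos: [0.5356, 0.0047, 0.1451]
ee_rot: [-3.139, -0.009, 2.892]
wrist_force: [0.4, 0.8, -0.5]
width: 0.0468
finger_force: 0.0
time: 1.9
tool_pos: [0.5372, 0.0075, 0.1505]
ee_rot: [3.141, -0.0, 2.891]
wrist_force: [-0.4, 0.3, -0.2]
width: 0.0468
finger_force: 0.0
pos [0.5372 0.0075 0.1505] shift mm [ 8.3  7.6 30.5] turn [ 0.01 -0.   -0.08]
world d mm [ -6.2   9.5 -30.5] F [-0.4  0.3 -0.2] w 0.0468 ff 0.0 t 1.9
```

```bash
python3 -m crank '[[0.5,[0.004,0.004,0.012],[0,0,0]],[0.5,[0.004,0.004,0.013],[0,0,0]],[0.5,[0,0,0.005],[0,0,0]],[0.5,[0,0,0],[0,0,0]]]'
python3 - <<'E'
from h import *
go([.531,.017,.062],165.7)
c,W,s=snap('wrist'); cv2.imwrite('pics/w1.png',c[...,::-1])
hsv=cv2.cvtColor(c,cv2.COLOR_RGB2HSV); H,S=hsv[...,0],hsv[...,1]
m=((H<8)|(H>172))&(S>150)&(W[...,2]>.08)&(W[...,2]<.1)
P=W[m];print(m.sum(),np.median(P,0),cv2.minAreaRect((P[:,:2]*1000).astype(np.float32)))
E
```

```text
time: 2.3
tool_pos: [0.5301, 0.0178, 0.1188]
ee_rot: [-3.141, -0.003, 2.893]
wrist_force: [-0.4, -0.7, 0.4]
width: 0.0474
finger_force: 0.0
pos [0.5301 0.0178 0.1188] shift mm [-1.2 -0.5 56.8] turn [-0.03 -0.16  0.06]
world d mm [  0.9  -0.8 -56.8] F [-0.4 -0.7  0.4] w 0.0474 ff 0.0 t 2.3
681 [0.52974149 0.01634517 0.08895477] ((531.0827026367188, 16.216562271118164), (11.001567840576172, 24.997278213500977), 75.6304931640625)
```

View pics/w1.png

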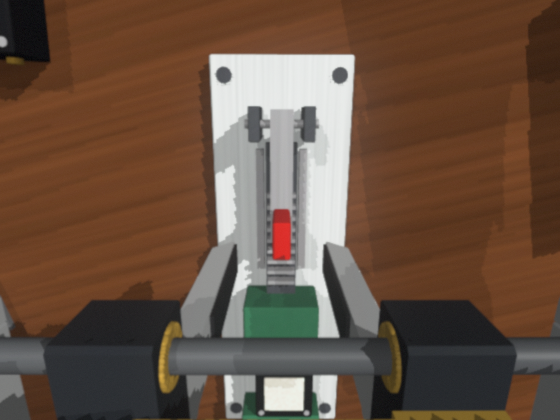

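The wrist view shows the red tab at (282,235), midway between the fingertips at about (237,245) and (325,245) and square to them. I descend and close.

```bash
python3 -m crank '[[0.5,[0,0,0.010],[0,0,0]],[0.5,[-0.001,0,0.015],[0,0,0]],[0.5,[0,0,0.015],[0,0,0]],[0.5,[0,0,0.010],[0,0,0]],[0.5,[0,0,0.005],[0,0,0]],[0.5,[0,0,0],[0,0,0]],[0.5,[0,0,0],[0,0,0]]]'
python3 -m crank '[[1,[0,0,0],[0,0,0]],[1,[0,0,0],[0,0,0]],[1,[0,0,0],[0,0,0]],[1,[0,0,0],[0,0,0]],[1,[0,0,0],[0,0,0]]]'
python3 -c "
from h import *
for k in range(1,6):
    a=k*3.1; t=np.radians(a); g=np.array([72,0,36.]); Rm=Ro.from_rotvec([0,-t,0]); o=robot.get_obs()
    tz=o['tool_pos'][2]*1000-42  # TCP rel hinge
    print(a,np.round(Rm.apply([72,0,tz])-[72,0,tz],2))
go([.531,.017,.062],165.7,3.1)"
```

```text
time: 3.05
tool_pos: [0.5326, 0.0168, 0.0657]
ee_rot: [3.141, 0.0, 2.892]
wrist_force: [0.3, 0.6, -0.5]
width: 0.0469
finger_force: 0.0
time: 3.55
tool_pos: [0.5328, 0.018, 0.0657]
ee_rot: [3.139, 0.001, 2.892]
wrist_force: [0.6, 2.1, -0.3]
width: 0.0121
finger_force: 30.0
3.1 [-1.39  0.    3.86]
6.2 [-2.98  0.    7.64]
9.3 [-4.78  0.   11.32]
12.4 [-6.77  0.   14.91]
15.5 [-8.95  0.   18.38]
pos [0.5328 0.018  0.0657] shift mm [ 1.5 -1.4  3.7] turn [ 0.16 -3.07  0.01]
world d mm [-1.8 -1.  -3.7] F [ 0.6  2.1 -0.3] w 0.0121 ff 30.0 t 3.55
```

```bash
python3 -m crank '[[1,[0.0009,0,-0.0025],[0,-2,0]],[1,[0.0009,0,-0.0025],[0,-2,0]],[1,[0.0009,0,-0.0025],[0,-2,0]],[1,[0,0,0],[0,0,0]]]'
python3 -m crank '[[1,[0.0009,0,-0.0025],[0,-2,0]],[1,[0.0009,0,-0.0025],[0,-2,0]],[1,[0.0009,0,-0.0025],[0,-2,0]],[1,[0.0009,0,-0.0025],[0,-2,0]],[1,[0,0,0],[0,0,0]],[1,[0,0,0],[0,0,0]],[1,[0,0,0],[0,0,0]],[1,[0,0,0],[0,0,0]]]'
python3 - <<'E'
from h import *
for n in('top','side'):
    c,W,s=snap(n); 
    hsv=cv2.cvtColor(c,cv2.COLOR_RGB2HSV); H,S=hsv[...,0],hsv[...,1]
    m=(H>60)&(H<95)&(S>80)&(W[...,2]>.048)&(W[...,2]<.058)&(W[...,0]>.5)&(abs(W[...,1])<.06)
    P=W[m]; print(n,m.sum(),np.median(P,0)if m.any() else 0)
    cv2.imwrite(f'pics/{n}1.png',cv2.resize((c[170:260,230:420] if n=='side' else c[90:270,220:380])[...,::-1],None,fx=3,fy=3))
go([.531,.017,.062],165.7,3.1)
E
```

```text
time: 3.95
tool_pos: [0.5299, 0.0187, 0.0734]
ee_rot: [3.139, 0.107, 2.893]
wrist_force: [2.7, 3.5, -2.4]
width: 0.0117
finger_force: 30.0
time: 4.75
tool_pos: [0.5252, 0.0198, 0.0823]
ee_rot: [3.139, 0.244, 2.892]
wrist_force: [3.0, 5.6, -1.0]
width: 0.0118
finger_force: 30.0
top 481 [0.57344596 0.00599337 0.0528661 ]
side 9 [0.58341561 0.00855865 0.05601568]
pos [0.5252 0.0198 0.0823] shift mm [-1.2 -1.3 21.2] turn [ 0.14 10.86  0.  ]
world d mm [  5.8  -2.8 -20.3] F [ 2.3  4.1 -0.6] w 0.0117 ff 30.0 t 4.85
```

View pics/side1.png

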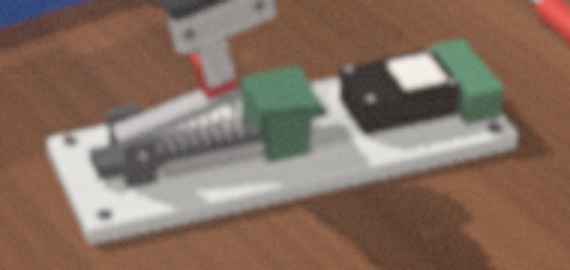

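The crop shows the tab held up by the fingers at (215,85), the jaw fully back at (285,110) and the module free at the stop. The measured jaw travel is about 46 mm. I let the tab go and move up to the module.

```bash
python3 -m crank '[[0.6,[0,0,0],[0,0,0]],[0.6,[0,0,0],[0,0,0]],[0.6,[0,0,0],[0,0,0]],[0.6,[0,0,-0.015],[0,0,0]],[0.6,[0,0,-0.025],[0,0,0]],[0,[0,0,-0.025],[0,0,0]],[0,[0,0,0],[0,7,0]],[0,[0,0,0],[0,7,0]]]'
python3 -m crank '[[0,[-0.020,0,0],[0,0,0]],[0,[-0.030,0,0],[0,0,0]],[0,[-0.040,0,0],[0,0,0]],[0,[-0.035,0,0],[0,0,0]],[0,[-0.020,0,0],[0,0,0]],[0,[-0.010,0,0],[0,0,0]],[0,[0,0,0],[0,0,0]],[0,[0,0,0],[0,0,0]]]'
python3 - <<'E'
from h import *
c,W,s=snap('top')
hsv=cv2.cvtColor(c,cv2.COLOR_RGB2HSV); H,S=hsv[...,0],hsv[...,1]
m=(H>60)&(H<95)&(S>80)&(W[...,2]>.048)&(W[...,2]<.058)&(W[...,0]>.5)&(abs(W[...,1])<.06)
print(m.sum(),np.median(W[m],0) if m.any() else 0)
c,W,s=snap('wrist'); cv2.imwrite('pics/w2.png',c[...,::-1])
m=(W[...,2]>.044)&(W[...,2]<.051)&(c.max(2)<70)
P=W[m]
if m.any(): print(m.sum(),np.median(P,0),cv2.minAreaRect((P[:,:2]*1000).astype(np.float32)))
go([.6693,-.0182,.020],165.7)
E
```

```text
time: 5.65
tool_pos: [0.5091, 0.0227, 0.148]
ee_rot: [3.141, -0.0, 2.893]
wrist_force: [0.4, 0.3, -0.3]
width: 0.0581
finger_force: 0.0
time: 6.45
tool_pos: [0.6587, -0.0154, 0.1451]
ee_rot: [-3.141, -0.001, 2.892]
wrist_force: [0.4, 0.9, 0.3]
width: 0.0938
finger_force: 0.0
0 0
3177 [ 0.65491584 -0.01363764  0.04720468] ((645.0196533203125, -6.8997955322265625), (56.32574462890625, 202.17453002929688), 68.88097381591797)
pos [ 0.6586 -0.0152  0.1456] shift mm [-11.1  -0.3 125.6] turn [ 0.   -0.01  0.04]
world d mm [  10.7   -3.  -125.6] F [ 0.7  0.1 -0.2] w 0.094 ff 0.0 t 6.55
```

View pics/w2.png

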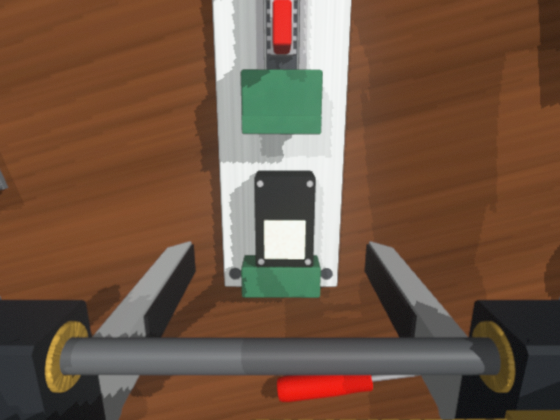

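The wrist view shows the jaw standing clear at (282,100), the tab down, and the module at columns 255-315, rows 170-266, between the open fingers at 192 and 367. I measure the module's centre from that region.

Run:
```python
from h import *
c,W,s=snap('wrist'); vv,uu=np.mgrid[:420,:560]
m=(W[...,2]>.044)&(W[...,2]<.051)&(uu>240)&(uu<330)&(vv>160)&(vv<275)&~((c[...,1]>c[...,0]+20.))
P=W[m]; r=cv2.minAreaRect((P[:,:2]*1000).astype(np.float32)); print(m.sum(),np.median(P,0),r)
go([r[0][0]/1000,r[0][1]/1000,.020],165.7)
```

```text
5406 [ 0.66769941 -0.01655829  0.04736825] ((670.005615234375, -16.90167236328125), (50.00432586669922, 79.5512466430664), 75.54106903076172)
pos [ 0.6587 -0.0152  0.1458] shift mm [-11.4   1.1 125.8] turn [0.   0.01 0.04]
world d mm [  11.3   -1.7 -125.8] F [-1.1  0.5  0.7] w 0.0941 ff 0.0 t 6.6
```

```bash
python3 -m crank '[[0,[-0.006,0.001,0.010],[0,0,0]],[0,[-0.005,0,0.020],[0,0,0]],[0,[0,0,0.025],[0,0,0]],[0,[0,0,0.025],[0,0,0]],[0,[0,0,0.020],[0,0,0]],[0,[0,0,0.014],[0,0,0]],[0,[0,0,0],[0,0,0]],[0,[0,0,0],[0,0,0]]]'
python3 -c "
from h import *
go([.670,-.017,.020],165.7)"
```

```text
time: 7.4
tool_pos: [0.6706, -0.0172, 0.0316]
ee_rot: [3.141, 0.0, 2.892]
wrist_force: [0.6, 1.1, 0.7]
width: 0.0943
finger_force: 0.0
pos [ 0.6706 -0.0172  0.0316] shift mm [ 0.7  0.  11.6] turn [0.01 0.02 0.02]
world d mm [ -0.6   0.2 -11.6] F [0.6 1.1 0.7] w 0.0943 ff 0.0 t 7.4
```

```bash
python3 -m crank '[[0,[0,0,0.006],[0,0,0]],[0,[0,0,0.005],[0,0,0]],[0,[0,0,0],[0,0,0]],[0,[0,0,0],[0,0,0]],[1,[0,0,0],[0,0,0]],[1,[0,0,0],[0,0,0]],[1,[0,0,0],[0,0,0]],[1,[0,0,0],[0,0,0]]]'
python3 -m crank '[[1,[0,0,0],[0,0,0]],[1,[0,0,0],[0,0,0]],[1,[0,0,0],[0,0,0]]]'
```

```text
time: 8.2
tool_pos: [0.6705, -0.0172, 0.0204]
ee_rot: [3.141, 0.0, 2.892]
wrist_force: [0.7, -0.2, -0.2]
width: 0.0654
finger_force: 0.0
time: 8.5
tool_pos: [0.6705, -0.017, 0.0203]
ee_rot: [3.141, 0.0, 2.892]
wrist_force: [0.5, 1.1, 0.1]
width: 0.0498
finger_force: 30.0
```

```bash
python3 -m crank '[[1,[0.001,0,-0.003],[0,0,0]],[1,[0.001,0,-0.006],[0,0,0]],[1,[0,0,-0.012],[0,0,0]],[1,[0,0,-0.020],[0,0,0]],[1,[0,0,-0.025],[0,0,0]],[1,[0,0,-0.025],[0,0,0]],[1,[0,0,-0.020],[0,0,0]],[1,[0,0,-0.010],[0,0,0]]]'
python3 -m crank '[[1,[0,0,0],[0,0,-4]],[1,[0,0,0],[0,0,-4]],[1,[0,0,0],[0,0,-4.5]],[1,[0,0,0],[0,0,0]]]'
python3 -c "
from h import *
go([.523,.343,.140],178.2)"
```

```text
time: 9.3
tool_pos: [0.6698, -0.017, 0.1454]
ee_rot: [3.141, 0.006, 2.892]
wrist_force: [0.2, -0.4, -1.4]
width: 0.0497
finger_force: 30.0
time: 9.7
tool_pos: [0.6682, -0.0168, 0.1411]
ee_rot: [3.142, -0.001, 3.11]
wrist_force: [0.2, 0.5, -2.4]
width: 0.05
finger_force: 30.0
pos [ 0.6682 -0.0168  0.1411] shift mm [156.4 355.1   1.2] turn [ 0.   -0.04  0.01]
world d mm [-145.2  359.8   -1.1] F [ 0.2  0.5 -2.4] w 0.05 ff 30.0 t 9.7
```

```bash
python3 -m crank '[[1,[0.006,0.014,0],[0,0,0]],[1,[0.010,0.023,0],[0,0,0]],[1,[0.013,0.029,0],[0,0,0]],[1,[0.013,0.029,0],[0,0,0]],[1,[0.013,0.029,0],[0,0,0]],[1,[0.013,0.029,0],[0,0,0]],[1,[0.013,0.029,0],[0,0,0]],[1,[0.013,0.029,0],[0,0,0]]]'
python3 -m crank '[[1,[0.013,0.029,0],[0,0,0]],[1,[0.013,0.029,0],[0,0,0]],[1,[0.013,0.029,0],[0,0,0]],[1,[0.012,0.028,0],[0,0,0]],[1,[0.008,0.018,0],[0,0,0]],[1,[0.004,0.010,0],[0,0,0]],[1,[0,0,0],[0,0,0]],[1,[0,0,0],[0,0,0]]]'
python3 -c "
from h import *
go([.523,.343,.012],178.2)"
```

```text
time: 10.5
tool_pos: [0.5796, 0.1992, 0.1414]
ee_rot: [3.141, -0.0, 3.11]
wrist_force: [0.8, 0.4, -1.8]
width: 0.05
finger_force: 30.0
time: 11.3
tool_pos: [0.5225, 0.3415, 0.1412]
ee_rot: [-3.141, 0.0, 3.11]
wrist_force: [1.0, 0.3, -1.8]
width: 0.0496
finger_force: 30.0
pos [0.5225 0.3415 0.1412] shift mm [ -0.4   1.6 129.2] turn [-0.04  0.01 -0.01]
world d mm [   0.5    1.5 -129.2] F [ 1.   0.3 -1.8] w 0.0496 ff 30.0 t 11.3
```

Centred over the tray. I lower to just above the floor, with underside contact expected at a TCP z of about 0.010.

```bash
python3 -m crank '[[1,[0,0.001,0.010],[0,0,0]],[1,[0,0,0.020],[0,0,0]],[1,[0,0,0.025],[0,0,0]],[1,[0,0,0.025],[0,0,0]],[1,[0,0,0.020],[0,0,0]],[1,[0,0,0.013],[0,0,0]],[1,[0,0,0.008],[0,0,0]],[1,[0,0,0],[0,0,0]]]'
python3 -m crank '[[1,[0,0,0.002],[0,0,0]],[1,[0,0,0],[0,0,0]],[1,[0,0,0],[0,0,0]]]'
```

```text
time: 12.1
tool_pos: [0.5222, 0.3421, 0.0189]
ee_rot: [-3.14, -0.002, 3.11]
wrist_force: [0.6, -0.2, -1.6]
width: 0.0498
finger_force: 30.0
time: 12.4
tool_pos: [0.5233, 0.3433, 0.0194]
ee_rot: [3.141, 0.002, 3.111]
wrist_force: [-0.2, -0.0, -2.0]
width: 0.0498
finger_force: 30.0
```

```bash
python3 -m crank '[[1,[0,0,0.003],[0,0,0]],[1,[0,0,0.003],[0,0,0]],[1,[0,0,0],[0,0,0]],[1,[0,0,0.001],[0,0,0]],[1,[0,0,0],[0,0,0]],[1,[0,0,0],[0,0,0]]]'
```

```text
time: 13.0
tool_pos: [0.5226, 0.343, 0.0113]
ee_rot: [3.141, 0.0, 3.11]
wrist_force: [0.2, -0.2, -2.0]
width: 0.0501
finger_force: 30.0
```

```bash
python3 -m crank '[[1,[0,0,0.001],[0,0,0]],[1,[0,0,0],[0,0,0]],[1,[0,0,0],[0,0,0]]]'
```

```text
time: 13.3
tool_pos: [0.5226, 0.343, 0.0103]
ee_rot: [3.141, 0.0, 3.11]
wrist_force: [0.7, 0.1, -2.0]
width: 0.05
finger_force: 30.0
```

```bash
python3 -m crank '[[1,[0,0,0.0005],[0,0,0]],[1,[0,0,0],[0,0,0]],[1,[0,0,0.0005],[0,0,0]],[1,[0,0,0],[0,0,0]],[1,[0,0,0],[0,0,0]]]'
```

```text
time: 13.8
tool_pos: [0.5227, 0.343, 0.0103]
ee_rot: [3.141, 0.0, 3.111]
wrist_force: [-2.7, -1.2, 5.5]
width: 0.05
finger_force: 30.0
```

Contact: the wrist's vertical force rose from -2 to +5.5 N. I open gently and retreat straight up.

```bash
python3 -m crank '[[0.3,[0,0,0],[0,0,0]],[0.2,[0,0,0],[0,0,0]],[0.2,[0,0,0],[0,0,0]],[0.2,[0,0,0],[0,0,0]],[0.2,[0,0,-0.005],[0,0,0]],[0.2,[0,0,-0.015],[0,0,0]],[0.2,[0,0,-0.030],[0,0,0]],[0.2,[0,0,-0.040],[0,0,0]]]'
python3 -m crank '[[0.2,[0,0,-0.030],[0,0,0]],[0.2,[0,0,-0.020],[0,0,0]],[0.2,[0,0,0],[0,0,0]],[0.2,[0,0,0],[0,0,0]]]'
python3 - <<'E'
from h import *
c,W,s=snap('wrist'); cv2.imwrite('pics/w3.png',c[...,::-1])
m=(W[...,2]>.02)&(c.max(2)<70)&(abs(W[...,0]-.523)<.06)&(abs(W[...,1]-.343)<.05)&(W[...,2]<.06)
print(m.sum(),np.median(W[m],0),np.percentile(W[m][:,2],[5,95])); go([.5,.3,.15],178)
E
```

```text
time: 14.6
tool_pos: [0.5215, 0.3424, 0.0992]
ee_rot: [-3.14, -0.003, 3.11]
wrist_force: [0.9, -0.6, 0.8]
width: 0.0754
finger_force: 0.0
time: 15.0
tool_pos: [0.5228, 0.3431, 0.15]
ee_rot: [3.141, 0.001, 3.11]
wrist_force: [0.5, 0.1, -0.6]
width: 0.075
finger_force: 0.0
1860 [0.50339894 0.33176527 0.03716192] [0.02909471 0.0383536 ]
pos [0.5221 0.3427 0.1484] shift mm [ 20.8 -43.4  -1.5] turn [-0.04 -0.07  0.22]
world d mm [-22.1 -42.7   1.6] F [-0.3  0.6  0.5] w 0.0754 ff 0.0 t 15.05
```

View pics/w3.png

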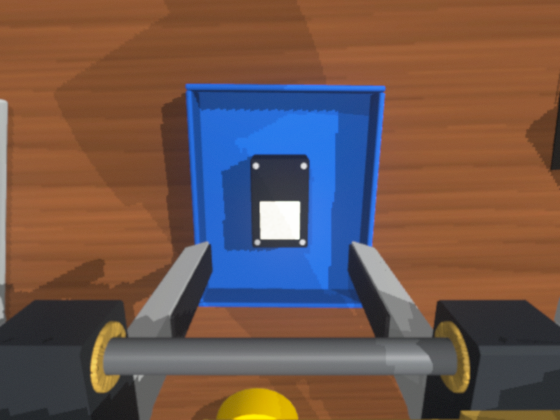

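The wrist view shows the module flat in the middle of the blue tray at (280,200), label up, with its top at z of about 0.037, as expected. The gripper is clear, so I hand the job in.

```bash
python3 -c "
from bench import robot
print(robot.close_job())"
```

```text
the job is handed in; nothing more can be done
None
```

I held the pawl up until the clamp bar was fully back (about 46 mm measured), then lifted the black module out and set it flat in the blue tray; I handed the job in at about 15 s, with no verdict returned.

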